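# Jack up the front of the toaster stand and hold it

### The job

Raise the front of the toaster's wooden stand with the lever jack so that its front feet can get new rubbers: turn the jack's clamp knob loose (counter-clockwise), slide the carriage until its saddle is squarely under the stand's marked lift pad, and clamp the knob tight again. Then push the pump handle all the way down with the fingers and finish while still holding it down, the front feet clear of the worktop. Do not push the stand with the robot itself, and leave the other things where they are.

Things in the scene. Friction and masses are not known exactly. Their poses are not given: they have to be found in the camera images.
- jack_rail: Aluminium rail, 36 mm wide, 18 high, 460 long with end stops, fixed in front of the stand. Origin on the worktop on its centre line; y runs along it, x points at the stand, z up. It carries the grey carriage (60 mm across, 155 along, top 37 mm up): saddle arm reaching to +x, clamp knob 85 mm to the +y side of the saddle's line, pump handle out to the -y side.
- jack_carriage (a joint): Position of the carriage along the rail in m: 0 at the -y end stop, growing towards the rail's +y, at most 0.22. Clamped, it is held by friction, about 30 N; with the knob loose it slides with about 2 N. All parts of the jack move with it; it may be slid by the knob itself, still gripped.
- clamp_knob (a joint): Angle of the clamp knob in rad about the vertical axis: 0 = tight (stop), grows counter-clockwise seen from above to 1.4 (stop). It is firmly clamped below 0.25, entirely free above 0.7, and stays where it is left; it takes about 0.1 to 0.2 N m.
- knob_grip (a point): On the axis of the black clamp knob, 73 mm above the worktop. Its grip is an upright bar 52 mm long, 16 thick, from 52 to 86 mm above the worktop, along this point's x axis; at joint 0 it is turned 0.6 rad clockwise (from above) from the rail's x axis. Under it a collar and boss of radius 17 mm, up to 55 mm.
- saddle_top (a point): Centre of the top face of the jack's saddle, a dark steel disc 32 mm across at the end of the low arm, 100 mm from the rail's centre line towards the stand. 36 mm above the worktop with the handle up; it rises 48 mm per rad of handle, 24 mm in all. It does not turn.
- lift_pad (a point): Centre of the underside of the lift pad, a steel disc 28 mm across hanging 8 mm below the board's front overhang, 42 mm above the worktop. Marked from above by a steel plate 44 mm wide with a raised chevron, mid front edge (the two small square plates farther out are no lift points). At the start it lies on the saddle's line of travel.
- pump_handle (a joint): Angle of the pump handle in rad: 0 = up (0.5 rad above level), grows as it is pushed down to 0.5 (level, stop). A spring and the load bring it back up when it is let go; at the pad it takes about 3 to 9 N.
- handle_pad (a point): Centre of the top face of the black pad on the end of the handle, 150 mm from the hinge; the pad is 30 mm wide, 70 mm long and 14 mm thick. The point's z axis is the pad's normal, its -y axis points out along the handle. About 130 mm above the worktop when up, 59 mm when down.
- handle_hinge (a point): The handle's hinge, 52 mm above the worktop; the hinge axis is parallel to the rail's x axis.
- stand: Wooden stand: board 190 mm deep, 300 wide, 16 thick, top 66 mm up, loose on four legs with rubber feet, a toaster 185 mm high fixed on it; 1.2 to 2.1 kg. Origin at worktop level straight below the lift pad; x points away from the robot. The board reaches from 15 mm before to 175 mm behind the origin. Lifted at the pad it tips about its rear feet.
- front_foot_left (a point): Underside of the stand's front left foot (45 mm behind and 125 mm to the left of the lift pad), on the worktop at the start.
- front_foot_right (a point): Underside of the stand's front right foot, likewise on the right.
- mug: Bystander: white coffee mug, 95 mm high, origin under its centre.
- spoon: Bystander: table spoon, 187 mm long, lying in front of the rail.
- candle: Bystander: green candle, 144 mm high, 52 mm across, origin under its centre.

How it is judged (in metres and radians):
On the way, in this order (a step that is already met when the one before it is completed fails the run):
1. the clamp knob is turned loose (value of joint clamp_knob above 0.7 rad), for 0.1 s.
2. the saddle is under the lift pad (y of lift_pad in the frame of saddle_top between -0.01 and 0.01 m), for 0.2 s.
3. the clamp knob is tight again with the saddle under the pad (all of step 2 and value of joint clamp_knob below 0.25 rad), for 0.2 s.
4. the handle is down and both front feet are clear of the worktop (value of joint pump_handle above 0.42 rad and height (world z) of each of front_foot_left, front_foot_right above 0.007 m), for 0.2 s.
At the end, for the whole second after the job is handed in: Ends holding: fingers press on the handle (over 1.5 N), handle over 0.42 of 0.5 rad down; stand at rest on the saddle, both front feet over 7 mm up, robot not touching it; saddle within 12 mm of the lift pad along the rail; knob tight (under 0.25 rad) (all of step 4 and contact force between the fingers and jack_rail above 1.5 N and contact force between jack_rail and stand above 1.5 N and contact force between each of the arm, the fingers and stand below 0.5 N and value of joint clamp_knob below 0.25 rad and y of lift_pad in the frame of saddle_top between -0.012 and 0.012 m and linear speed of stand below 0.02 m/s); the arm keeps its last pose, push and grip.
It fails at once if the robot pushes or lifts the stand itself (contact force between any of the fingers, the arm and stand above 3 N).
It fails at once if the stand is shoved out of place (distance of stand from where it was at the start of the episode above 0.04 m).
It fails at once if a bystander is disturbed (distance of any of mug, spoon, candle from where it was at the start of the episode above 0.03 m).
It also fails if it takes over 51 s, if anything falls off the work surface, if the arm or the gripper's body presses on something with over 40 N, if the wrist force passes 120 N, or if a joint passes its speed limit or range.

### The arm

A 7-joint arm with a two-finger parallel gripper is mounted at the origin on a cart in front of the work surface, level with it; the furniture and walls round the work are solid. World frame = base frame: x ahead of the robot, y to its left, z up, the work surface at z = 0. Lengths are in mm, angles in rad, forces in N, time in s.
With the tool pointing down it reaches from about 350 to 900 mm from the base axis. Payload 8.1 kg.
Tool frame: the origin (TCP) lies on the centre line of the jaws, within the pads' length; the fingertips stand 17 mm ahead of it and the grasp point (between the pads) lies 2 mm behind it; z points along the fingers, x is the direction in which the jaws open and shut, and the axes are right-handed (so a half turn about z gives the same grasp; the last joint's range is limited). The gripper opens to 92 mm and grips with 3 to 60 N. Pads are 19 mm wide; open, the fingers measure 130 mm over their backs; the gripper's body (75 mm by 190 mm) begins 47 mm behind the grasp point.
Start: joints at [-1.289, 0.434, 0.025, 1.573, -0.012, 1.134, -0.075], TCP at [234.636, 579.298, 243.742] pointing down, gripper open.
Joint ranges: [-2.62, 2.62], [-0.44, 2.09], [-1.27, 1.32], [0.08, 2.57], [-1.32, 4.46], [0.12, 2], [-2.74, 2.74]. Speed limits (rad/s): [2.22, 2.22, 3.01, 3.01, 3.14, 3.14, 3.14].

### API

Orientations are given as a unit quaternion [w, x, y, z].
In Python, from workcell import bot gives the robot as it stands.
- The arm moves only by the tool send_rows, never from a script. Its argument "motion" is text: rows parted by semicolons, each of 6 numbers parted by spaces: the shift along the tool's x, y, z in m, then the turn, a rotation vector about the tool's x, y, z in degrees. A call has 1 to 10 rows; each row shifts and turns the commanded pose from where the row before left it, along the tool's axes as they then stand; what a row does not reach is not made up. A row lasts 1/12 s, in which the tool goes at most 41.7 mm and 7.16 degrees, less where a joint would pass 70% of its speed; a pose out of reach is approached as far as the arm can. A call is refused whole if a number of a shift passes 0.0417 or a number of a turn 7.16, either way. A call with a gripper value outside its range is refused whole. "grip" is the closure, from -1 (fully open) to 1 (shut), so that 0 is half open, set as the call begins (left out, the last holds). The fingers move at their own pace and stop on an object; "grip_force" is the grip in N (left out, the last holds). Time passes only in rows, so rows that do not move let the fingers close. It gives the time, the measured TCP pose, the force and the opening at its end, in the units of the state.
- bot.sense(): the state, without advancing time (a new reading comes with each control period).
- bot.capture(name): name is "scene" or "top"; returns a dict with "image" (480x640x3 uint8, blue, green, red), "K" (3x3 intrinsics, pixels), "k1" (the pictures are not rectified: a ray, as slopes to the right and down, at radius r is drawn at 1 + k1 r^2 times it, then the intrinsics apply), "R" (3x3) and "t" (3): a world point X has camera coordinates R X + t. Camera axes: x right, y down, z forward; pixel columns grow to the right and rows downward; lengths in mm; the calibration is good to about 2 mm. A picture is of the moment at which its call begins. There is no depth.
- bot.job_done(): hands the job in, once; it reports no verdict.
The state is a dict: "t": time; "qpos": joint angles; "joint_velocities": joint speeds; "joint_torque": joint torques, N m; "ee_pos": TCP position; "ee_rot": TCP orientation; "contact_force": force on the tool from outside, world axes, zero at the start; "ft_torque": the same for the moment, N m; "grip_width": finger opening in mm.
Only numpy, scipy, OpenCV 4.12 (cv2) and the standard library are available. Lean on these libraries where they do the work, as an engineer would, in place of code of your own. Each camera call takes 0.05 s, during which the arm holds its last target.

## Working session

There is one attempt and no reset: what is moved stays moved. The work goes in short steps, Python scripts to look and compute and a tool call to move; the robot and the scene stay as the last step left them, time stands still between calls to the robot, and variables do not carry over. Pictures are saved under pics/ and viewed, and the job is handed in when it is done.

Besides the shell and the picture viewer there is one more tool, called as name(argument=value, ...) on one line, values as JSON. send_rows: Moves the arm, as the interface text tells. Its arguments: {"type":"object","properties":{"motion":{"type":"string"},"grip":{"type":"number"},"grip_force":{"type":"number"}},"required":["motion"]}

```bash
ls -la; mkdir -p pics; cat > h.py <<'E'
import numpy as np, cv2
from workcell import bot
def cap(name, fn):
    c=bot.capture(name); cv2.imwrite('pics/'+fn+'.png', c['image'])
    np.savez('pics/'+fn+'.npz', **{k:np.array(c[k]) for k in c}); return c
def load(fn): return dict(np.load('pics/'+fn+'.npz'))
def dist1(K,k1):
    return np.array([float(k1),0,0,0,0])
def ray(c,u,v):
    p=cv2.undistortPoints(np.array([[[u,v]]],float),c['K'].astype(float),dist1(c['K'],c['k1']))[0,0]
    R=np.array(c['R']);t=np.array(c['t'])
    return -R.T@t, R.T@np.array([p[0],p[1],1.])
def onz(c,u,v,z):
    o,d=ray(c,u,v); return o+d*(z-o[2])/d[2]
def tri(c1,p1,c2,p2):
    o1,d1=ray(c1,*p1);o2,d2=ray(c2,*p2)
    A=np.c_[d1,-d2]; s=np.linalg.lstsq(A,o2-o1,rcond=None)[0]
    a=o1+s[0]*d1;b=o2+s[1]*d2
    return (a+b)/2,np.linalg.norm(a-b)
def proj(c,X):
    R=np.array(c['R']);t=np.array(c['t'])
    r=cv2.Rodrigues(R)[0]
    return cv2.projectPoints(np.array([X],float),r,t.astype(float),c['K'].astype(float),dist1(c['K'],c['k1']))[0][0,0]
E
python3 - <<'E'
from h import *
a=cap('scene','s0');b=cap('top','t0')
for c in(a,b): print(c['K'],c['k1'],c['R'],c['t'])
print(bot.sense())
E
```

```text
total 12
drwxr-xr-x  3 agent agent 4096 Dec  7 15:45 .
drwxr-xr-x 23 root  root  4096 Dec  7 15:45 ..
drwxr-xr-x  2 agent agent 4096 Dec  7 15:45 pics
[[535.67084127   0.         311.35221915]
 [  0.         535.67084127 247.49101838]
 [  0.           0.           1.        ]] -0.14384670038116823 [[ 0.76813076 -0.63990465 -0.02229752]
 [-0.42862671 -0.48802227 -0.76033769]
 [ 0.47566194  0.59359608 -0.64914514]] [-413.99988601  295.5245401  1271.38254789]
[[516.24898419   0.         314.35186244]
 [  0.         516.24898419 238.69650685]
 [  0.           0.           1.        ]] -0.016197097937665363 [[-0.02418112 -0.99960514 -0.01431223]
 [-0.98484575  0.0262786  -0.17143012]
 [ 0.17173853  0.00994997 -0.98509232]] [   9.39895016  557.94343017 1219.55846202]
{'t': 0.1, 'qpos': array([-1.2885877 ,  0.43513138,  0.02500194,  1.57399665, -0.01163729,
        1.13402103, -0.07512362]), 'joint_velocities': array([-7.66706963e-04, -2.48898132e-03, -6.00701388e-05, -3.22875604e-03,
        1.52824928e-03, -5.82780922e-04, -2.35304367e-04]), 'joint_torque': array([ 2.84898881e-03, -6.69122243e+01,  9.87814218e-01, -3.15140140e+01,
       -6.05029799e-02,  3.74330312e-02,  3.29519196e-05]), 'ee_pos': array([234.50061585, 578.86718587, 243.04104053]), 'ee_rot': array([ 4.37145599e-04,  8.29308652e-01,  5.58790355e-01, -5.53693684e-04]), 'contact_force': array([ 0.29821892, -0.15787485, -0.62781677]), 'ft_torque': array([ 0.03578269, -0.03717657,  0.03050492]), 'grip_width': 92.04298828192397}
```

View pics/s0.png

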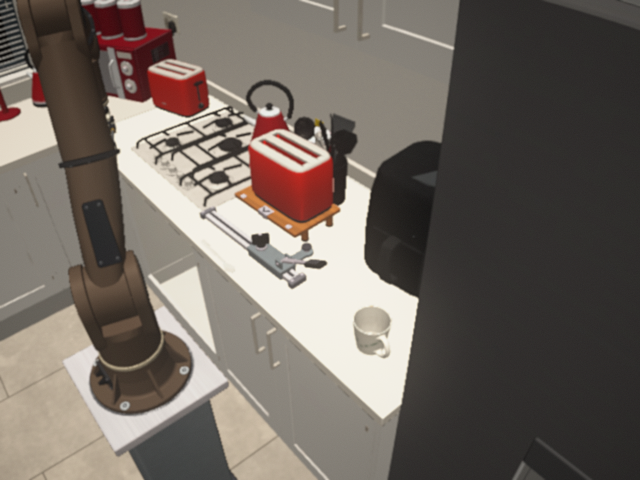

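View pics/t0.png

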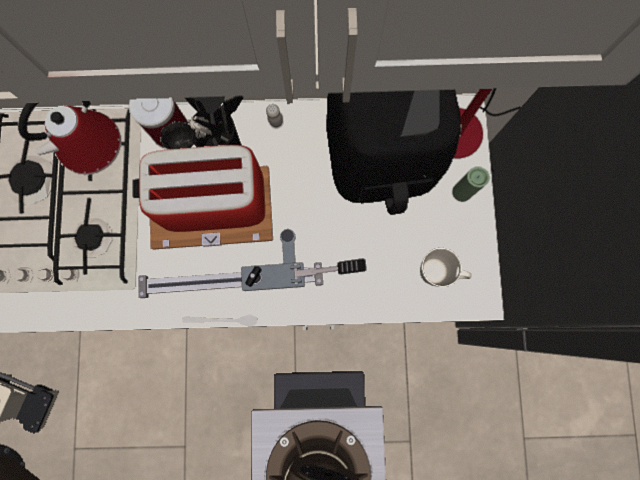

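```bash
python3 - <<'E'
from h import *
t=load('t0')['image'];s=load('s0')['image']
cv2.imwrite('pics/t0z.png',cv2.resize(t[215:335,125:385],None,fx=3,fy=3,interpolation=cv2.INTER_CUBIC))
cv2.imwrite('pics/s0z.png',cv2.resize(s[180:300,190:350],None,fx=5,fy=5,interpolation=cv2.INTER_CUBIC))
E
```

```text
(no output)
```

View pics/t0z.png

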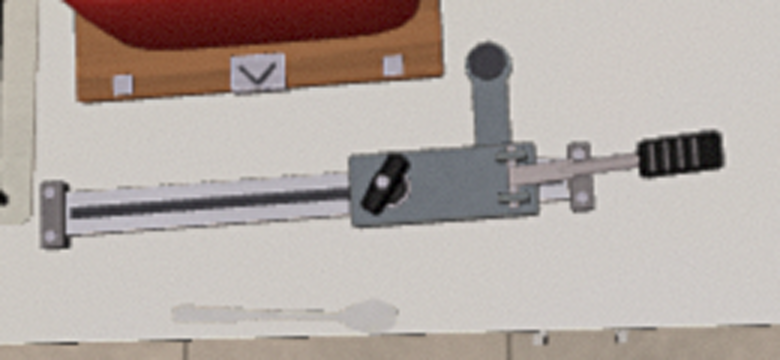

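View pics/s0z.png

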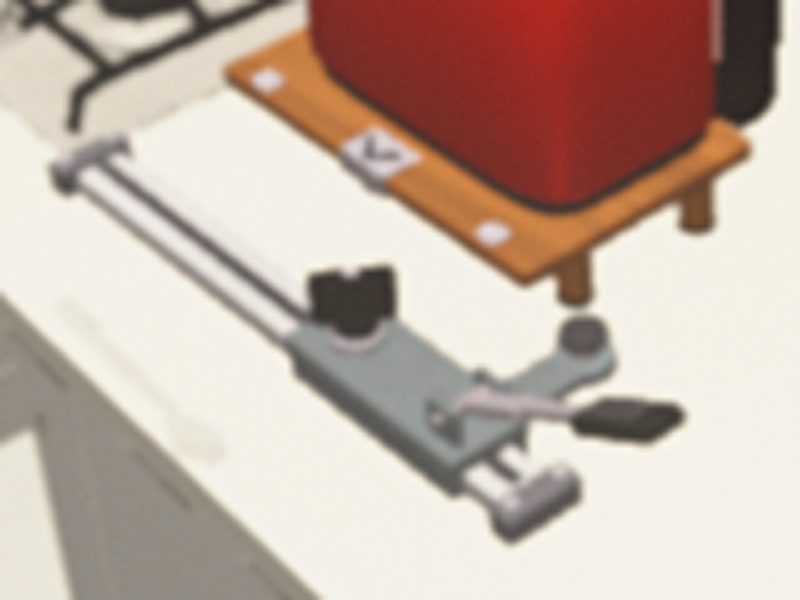

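```bash
cat > m.py <<'E'
from h import *
def blobs(c,mask,roi,minA=8):
    x0,y0,x1,y1=roi; m=np.zeros(mask.shape,np.uint8); m[y0:y1,x0:x1]=mask[y0:y1,x0:x1]
    n,l,st,ce=cv2.connectedComponentsWithStats(m,connectivity=8)
    out=[]
    for i in range(1,n):
        if st[i,4]>=minA:
            cs,_=cv2.findContours((l==i).astype(np.uint8),cv2.RETR_EXTERNAL,cv2.CHAIN_APPROX_NONE)
            out.append((ce[i].round(2),st[i].tolist(),cv2.minAreaRect(cs[0])))
    return out
E
python3 - <<'E'
from m import *
for n,roi,in (('t0',(125,215,385,335)),('s0',(190,180,350,300))):
    c=load(n);im=c['image'].astype(int);mx=im.max(2);sat=mx-im.min(2)
    print(n,'black');
    for b in blobs(c,(mx<55).astype(np.uint8),roi): print(b)
    print('dark 55-95 saddle')
    for b in blobs(c,((mx<98)&(mx>=50)&(sat<25)).astype(np.uint8),roi,25): print(b)
    print('gray carriage')
    for b in blobs(c,((mx<160)&(mx>=90)&(sat<40)&(im[...,0]>=im[...,2]+6)).astype(np.uint8),roi,30): print(b)
    print('plate')
    w=(mx>160)&(im[...,0]>=im[...,2]) 
    for b in blobs(c,w.astype(np.uint8),roi,8): print(b)
c=load('t0')['image']
for p in [(287,235),(300,232),(210,237),(250,280),(255,276),(160,285),(135,285),(275,282)]: print(p,c[p[1],p[0]])
E
```

```text
t0 black
(array([125. , 218.5]), [125, 215, 1, 8, 8], ((125.0, 218.5), (7.0, 0.0), -90.0))
(array([351.82, 266.25]), [338, 259, 28, 15, 241], ((351.1100158691406, 266.2699890136719), (11.596552848815918, 27.29432487487793), 81.8698959350586))
(array([253.58, 276.45]), [246, 266, 15, 21, 159], ((254.00001525878906, 276.5000305175781), (11.180339813232422, 20.57182502746582), 26.56505012512207))
dark 55-95 saddle
(array([286.81, 235.22]), [281, 229, 13, 13, 124], ((286.7500305175781, 235.25003051757812), (11.31370735168457, 12.020814895629883), 45.0))
(array([353.56, 264.8 ]), [350, 260, 8, 11, 41], ((353.7400207519531, 264.6799621582031), (10.040916442871094, 6.9296464920043945), 81.8698959350586))
(array([145.3 , 287.57]), [140, 276, 9, 22, 44], ((145.86158752441406, 287.18133544921875), (6.8559675216674805, 21.818653106689453), 13.392498016357422))
(array([194.89, 282.39]), [149, 277, 93, 11, 302], ((195.04116821289062, 282.5353088378906), (3.988218307495117, 92.49598693847656), 85.60128784179688))
gray carriage
(array([275.26, 271.27]), [242, 234, 62, 56, 1197], ((269.1165466308594
[... 1466 characters left out ...]
(12.0, 16.0), 90.0))
(array([306., 247.]), [303, 245, 7, 5, 26], ((306.0, 247.0), (4.0, 6.0), 90.0))
(array([265.03, 264.55]), [249, 251, 33, 27, 95], ((264.760009765625, 264.32000732421875), (41.20000457763672, 2.8000001907348633), 36.869895935058594))
(array([315.16, 263.75]), [305, 261, 21, 7, 121], ((315.0, 264.0), (6.0, 20.0), 90.0))
(array([296.93, 282.8 ]), [289, 278, 16, 10, 30], ((297.2241516113281, 282.8103332519531), (3.899601459503174, 16.155494689941406), 68.19859313964844))
gray carriage
plate
(287, 235) [70 64 64]
(300, 232) [199 204 207]
(210, 237) [168 158 164]
(250, 280) [38 38 39]
(255, 276) [23 23 23]
(160, 285) [59 52 57]
(135, 285) [135 145 151]
(275, 282) [122 113 109]
```

```bash
python3 - <<'E'
from m import *
t=load('t0');s=load('s0')
Z=lambda u,v:(190+(u+.5)/5-.5,180+(v+.5)/5-.5)
T=lambda u,v:(125+(u+.5)/3-.5,215+(v+.5)/3-.5)
P={'knobdot':((252,275),Z(350,272)),'saddle':((286.81,235.22),Z(583,336)),'pad':((351.5,266.26),(315.16,263.75)),
'plate':((210.6,238.7),Z(380,155)),'sqR':((255.4,236.35),Z(493,233)),'sqL':((165.6,242.65),Z(267,80))}
for k,(a,b) in P.items():
    X,e=tri(t,a,s,b); print(k,X.round(1),round(e,1))
print('saddle@36',onz(t,286.81,235.22,36).round(1), onz(s,*Z(583,336),36).round(1))
print('plate@67',onz(t,210.6,238.7,67).round(1),onz(s,*Z(380,155),67).round(1))
print('knob@86',onz(t,252,275,86).round(1),onz(s,*Z(350,272),86).round(1))
print('pad@130',onz(t,351.5,266.26,130).round(1),onz(s,315.2,263.75,130).round(1))
L=onz(t,*T(52,214),26);R=onz(t,*T(580,177),26);print('ends',L,R,np.linalg.norm(L-R),np.degrees(np.arctan2(*(L-R)[:2][[0,1]])))
a=onz(t,165.6,242.65,67);b=onz(t,255.4,236.35,67);print('stand dir',np.degrees(np.arctan2((a-b)[0],(a-b)[1])), np.linalg.norm(a-b))
# slot & bar
for p in [(149,277+8.5),(241.5,279)]: pass
im=t['image'].astype(int);mx=im.max(2);sat=mx-im.min(2)
m=np.zeros(mx.shape,np.uint8);m[270:295,150:240]=((mx<105)&(sat<25))[270:295,150:240]
ys,xs=np.nonzero(m);pts=np.array([onz(t,x,y,18) for x,y in zip(xs,ys)])
v=cv2.fitLine(pts[:,:2].astype(np.float32),cv2.DIST_HUBER,0,.01,.01).ravel();print('slot',v,np.degrees(np.arctan2(v[0],v[1])))
# knob bar
m=np.zeros(mx.shape,np.uint8);m[262:290,244:264]=(mx<60)[262:290,244:264]
ys,xs=np.nonzero(m);pts=np.array([onz(t,x,y,86) for x,y in zip(xs,ys)])
r=cv2.minAreaRect(pts[:,:2].astype(np.float32));print('bar',r)
E
```

```text
knobdot [469.  144.3  82.3] 0.4
saddle [572.7  63.8  27.4] 1.0
pad [479.7 -89.4 120.8] 1.5
plate [562.9 247.7  61.6] 1.2
sqR [565.6 137.8  63.9] 1.6
sqL [554.7 357.4  64.7] 0.7
saddle@36 [570.7  63.5  36. ] [566.9  55.6  36. ]
plate@67 [561.4 246.8  67. ] [559.5 241.2  67. ]
knob@86 [468.5 143.9  86. ] [466.7 140.2  86. ]
pad@130 [478.  -88.4 130. ] [474.1 -97.6 130. ]
ends [454.37674948 425.1072788   26.        ] [473.97872206 -11.45129405  26.        ] 436.99842660683674 -2.5709183342060093
stand dir -2.538544388549874 218.89481425754116
slot [ 4.6366587e-02 -9.9892449e-01  4.6079782e+02  2.9731680e+02] 177.34244
bar ((465.367431640625, 138.9206085205078), (26.625308990478516, 49.25777053833008), 62.320899963378906)
```

```bash
cat > g.py <<'E'
from m import *
from scipy.spatial.transform import Rotation as Ro
# g(target xyz mm, tool x angle deg): print tool-frame delta
def pose():
    s=bot.sense(); q=s['ee_rot']; R=Ro.from_quat([q[1],q[2],q[3],q[0]]); return s,np.array(s['ee_pos']),R
def st():
    s,p,R=pose(); x=R.as_matrix()[:,0]; z=R.as_matrix()[:,2]
    print('t',round(s['t'],2),'pos',p.round(1),'xang',np.degrees(np.arctan2(x[1],x[0])).round(2),'z',z.round(3),'F',np.array(s['contact_force']).round(1),'M',np.array(s['ft_torque']).round(2),'w',round(s['grip_width'],1),'q',np.array(s['qpos']).round(2))
def to(X,ang=None):
    s,p,R=pose(); d=R.inv().apply(np.array(X)-p)
    print('shift m',(d/1000).round(4))
    if ang is not None:
        a=np.radians(ang); x=np.array([np.cos(a),np.sin(a),0]);z=np.array([0,0,-1.]);y=np.cross(z,x)
        T=Ro.from_matrix(np.c_[x,y,z]); print('turn',np.degrees((R.inv()*T).as_rotvec()).round(2))
def railvec(dx,dy,deg=2.6):
    a=np.radians(deg); return np.array([dx*np.cos(a)-dy*np.sin(a),dx*np.sin(a)+dy*np.cos(a)])
E
python3 -c "
from g import *
st();to((468,144,150),58.2)"
```

```text
t 0.1 pos [234.5 578.9 243. ] xang 67.94 z [-0.    -0.001 -1.   ] F [ 0.3 -0.2 -0.6] M [ 0.04 -0.04  0.03] w 92.0 q [-1.29  0.44  0.03  1.57 -0.01  1.13 -0.08]
shift m [-0.3152  0.3797  0.0935]
turn [0.01 0.08 9.74]
```

send_rows(motion="-0.021 0.0253 0.003 0 0 0;-0.021 0.0253 0.003 0 0 0;-0.021 0.0253 0.003 0 0 0;-0.021 0.0253 0.003 0 0 0;-0.021 0.0253 0.003 0 0 0;-0.021 0.0253 0.003 0 0 0;-0.021 0.0253 0.003 0 0 0;-0.021 0.0253 0.003 0 0 0;-0.021 0.0253 0.003 0 0 0;-0.021 0.0253 0.003 0 0 0", grip=-0.3)

```text
t: 0.93
ee_pos: [390.6, 288.0, 213.5]
ee_rot: [0.0, 0.829, 0.559, -0.0]
contact_force: [1.2, -0.3, -0.3]
grip_width: 59.3
```

send_rows(motion="-0.021 0.0253 0.005 0 0 0;-0.021 0.0253 0.005 0 0 0;-0.021 0.0253 0.005 0 0 0;-0.021 0.0253 0.005 0 0 0;-0.021 0.0253 0.005 0 0 0;0 0 0.01 0 0 5;0 0 0.01 0 0 4.7;0 0 0 0 0 0")

```text
t: 1.6
ee_pos: [467.2, 143.7, 167.0]
ee_rot: [-0.0, 0.875, 0.484, -0.002]
contact_force: [-0.3, -0.7, -0.1]
grip_width: 59.5
```

```bash
python3 -c "
from g import *
st();to((468,144,77),58.2);cap('top','t1');cap('scene','s1')
for n in('t1','s1'):
  im=load(n)['image']; cv2.imwrite('pics/'+n+'z.png',cv2.resize(im[180:320,180:380],None,fx=4,fy=4,interpolation=cv2.INTER_CUBIC))"
```

```text
t 1.6 pos [467.2 143.7 167. ] xang 57.94 z [-0.003 -0.001 -1.   ] F [-0.3 -0.7 -0.1] M [ 0.01  0.03 -0.  ] w 59.5 q [-0.6   0.3   0.24  2.01 -0.09  0.84  0.7 ]
shift m [0.0009 0.0007 0.09  ]
turn [-0.09  0.15 -0.26]
```

View pics/t1z.png

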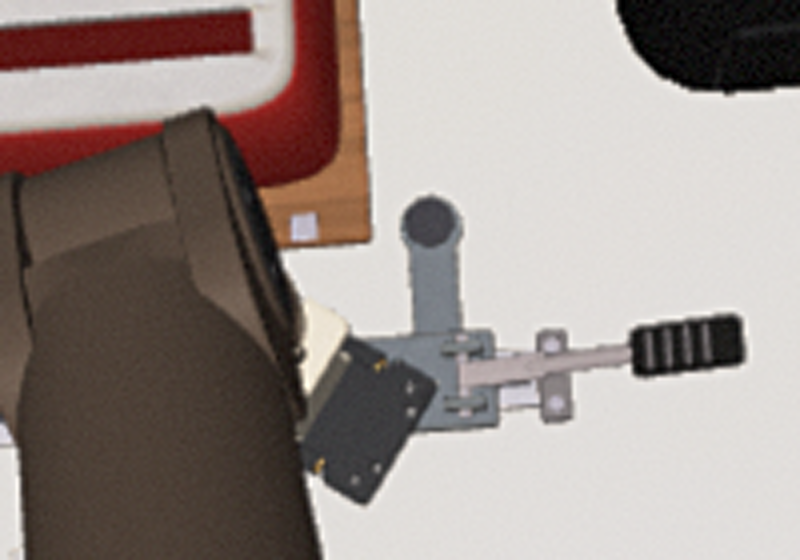

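View pics/s1z.png

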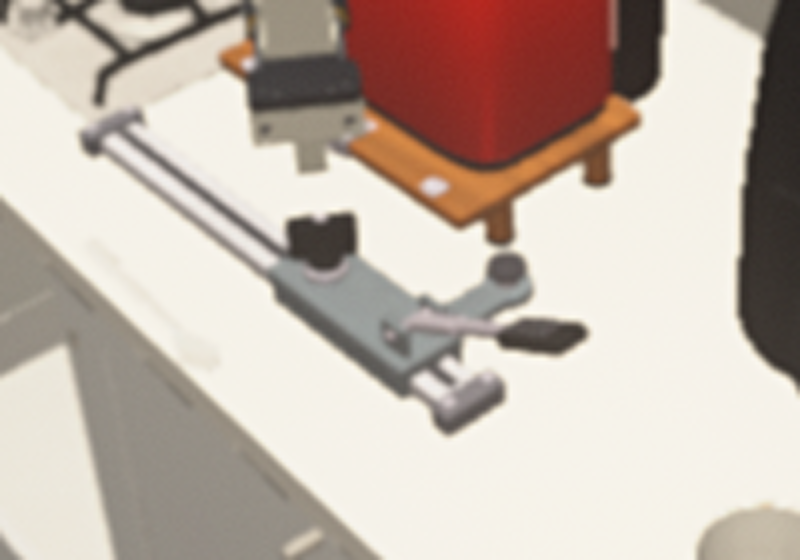

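View pics/s1.png

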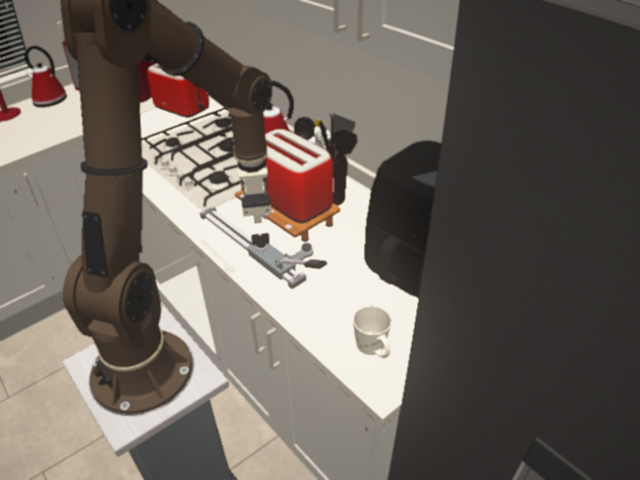

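View pics/t1.png

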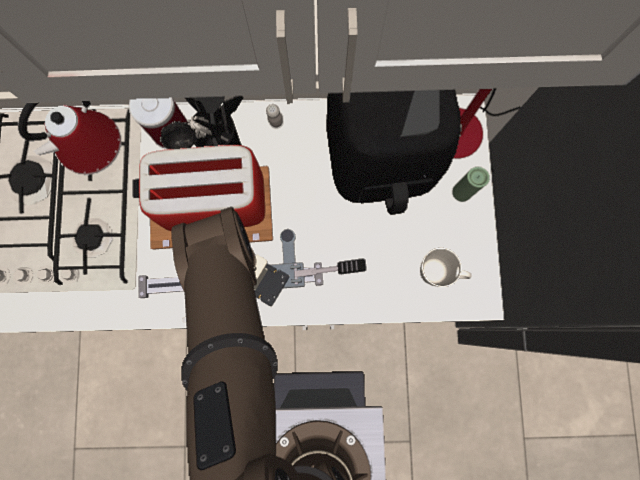

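send_rows(motion="0.0009 0.0007 0.02 0 0 0;0 0 0.025 0 0 0;0 0 0.025 0 0 0;0 0 0.015 0 0 0;0 0 0.004 0 0 0;0 0 0 0 0 0")

```text
t: 2.2
ee_pos: [468.7, 145.5, 79.4]
ee_rot: [-0.0, 0.873, 0.488, -0.001]
contact_force: [-0.0, 0.2, -0.0]
grip_width: 59.9
```

```bash
python3 -c "
from g import *
st();to((468,144,77),58.2)"
```

```text
t 2.2 pos [468.7 145.5  79.4] xang 58.4 z [-0.001 -0.    -1.   ] F [-0.   0.2 -0. ] M [-0.01  0.03 -0.02] w 59.9 q [-0.56  0.44  0.2   2.09 -0.14  0.63  0.76]
shift m [-0.0017  0.0002  0.0024]
turn [-0.06  0.07  0.2 ]
```

Close on the bar.

send_rows(motion="0 0 0.002 0 0 0;0 0 0 0 0 0;0 0 0 0 0 0;0 0 0 0 0 0;0 0 0 0 0 0;0 0 0 0 0 0;0 0 0 0 0 0;0 0 0 0 0 0", grip=1, grip_force=30)

```text
t: 2.87
ee_pos: [468.1, 143.5, 77.7]
ee_rot: [0.0, 0.874, 0.486, -0.001]
contact_force: [-4.6, -5.8, 7.7]
grip_width: 15.6
```

```bash
python3 -c "
from g import *
st()"
```

```text
t 2.87 pos [468.1 143.5  77.7] xang 58.19 z [-0.002 -0.002 -1.   ] F [-4.6 -5.8  7.7] M [-1.45  0.79  0.12] w 15.6 q [-0.56  0.44  0.2   2.09 -0.15  0.63  0.76]
```

send_rows(motion="-0.0015 0 0 0 0 -5;0 0 0 0 0 -6.5;0 0 0 0 0 -6.5;0 0 0 0 0 -6.5;0 0 0 0 0 -6.5;0 0 0 0 0 -6.5;0 0 0 0 0 -6.5;0 0 0 0 0 -6.5;0 0 0 0 0 -6.5;0 0 0 0 0 -6.5")

```text
t: 3.7
ee_pos: [467.9, 143.2, 77.6]
ee_rot: [-0.0, 0.485, 0.875, -0.001]
contact_force: [-1.1, -2.1, 0.3]
grip_width: 16.0
```

send_rows(motion="0 0 0 0 0 0;0 0 0 0 0 0")

```text
t: 3.87
ee_pos: [468.0, 143.3, 77.6]
ee_rot: [-0.0, 0.488, 0.873, -0.0]
contact_force: [-2.2, -2.6, 1.4]
grip_width: 16.0
```

```bash
python3 -c "
from g import *
st()
c=cap('scene','s2');cv2.imwrite('pics/s2z.png',cv2.resize(c['image'][150:300,180:340],None,fx=5,fy=4,interpolation=cv2.INTER_CUBIC))"
```

```text
t 3.87 pos [468.  143.3  77.6] xang 121.53 z [-0.001 -0.    -1.   ] F [-2.2 -2.6  1.4] M [-0.46  0.45  0.1 ] w 16.0 q [-0.33  0.44 -0.1   2.07  0.07  0.63  1.64]
```

```bash
python3 -c "
from g import *
c=cap('top','t2')
im=c['image'].astype(int);mx=im.max(2);sat=mx-im.min(2)
for b in blobs(c,((mx<98)&(mx>=50)&(sat<25)).astype(np.uint8),(275,225,300,250),25): print(b[0],onz(c,*b[0],36))
to((468-8.3,143.3+183.2,77.6))"
```

```text
[286.42 235.21] [570.78065633  64.51477657  36.        ]
[277.75 245.58] [545.25534329  86.39257081  36.        ]
shift m [ 1.602e-01  8.860e-02 -1.000e-04]
```

View pics/s2z.png

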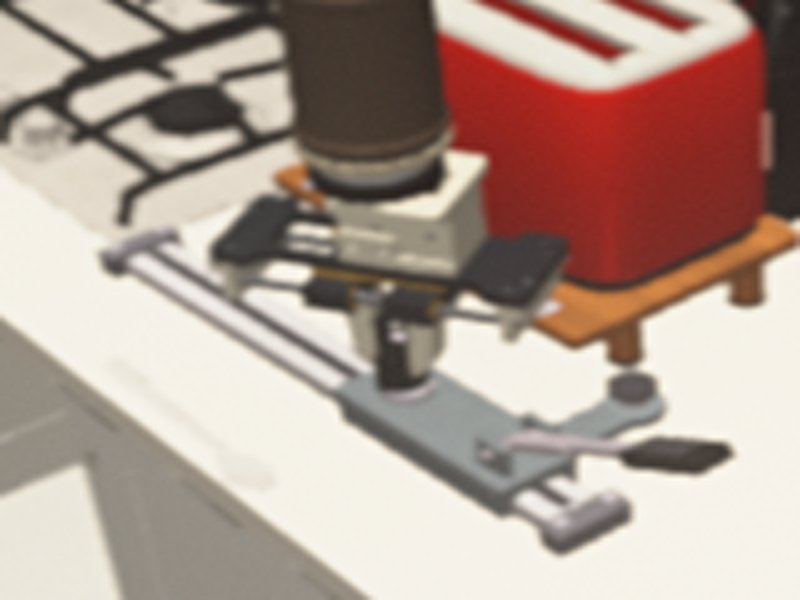

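send_rows(motion="0 0 0 0 0 5;0 0 0 0 0 5;0 0 0 0 0 0")

```text
t: 4.22
ee_pos: [467.9, 144.0, 77.6]
ee_rot: [-0.0, 0.564, 0.826, -0.0]
contact_force: [-1.9, -1.7, 0.9]
grip_width: 15.6
```

```bash
python3 -c "
from g import *
st();to((468-8.3,143.3+182.8,77.6))"
```

```text
t 4.22 pos [467.9 144.   77.6] xang 111.39 z [-0.001 -0.    -1.   ] F [-1.9 -1.7  0.9] M [-0.36  0.63 -0.06] w 15.6 q [-0.37  0.44 -0.05  2.07  0.04  0.63  1.5 ]
shift m [ 0.1726  0.0588 -0.    ]
```

send_rows(motion="0.007 0.0024 0 0 0 0;0.012 0.0041 0 0 0 0;0.0144 0.0049 0 0 0 0;0.0144 0.0049 0 0 0 0;0.0144 0.0049 0 0 0 0;0.0144 0.0049 0 0 0 0;0.0144 0.0049 0 0 0 0;0.0144 0.0049 0 0 0 0;0.0144 0.0049 0 0 0 0;0.0144 0.0049 0 0 0 0")

```text
t: 5.05
ee_pos: [461.3, 286.2, 77.7]
ee_rot: [0.0, 0.561, 0.828, -0.0]
contact_force: [1.8, -2.9, 0.9]
grip_width: 15.8
```

```bash
python3 -c "
from g import *
st();to((468-8.3,143.3+182.8,77.6))"
```

```text
t 5.05 pos [461.3 286.2  77.7] xang 111.77 z [ 0. -0. -1.] F [ 1.8 -2.9  0.9] M [-0.75 -0.09 -0.05] w 15.8 q [-0.61  0.5  -0.05  1.95  0.04  0.69  1.26]
shift m [0.0376 0.0134 0.0001]
```

send_rows(motion="0.012 0.0041 0 0 0 0;0.012 0.0041 0 0 0 0;0.009 0.003 0 0 0 0;0.005 0.0019 0 0 0 0;0 0 0 0 0 0;0 0 0 0 0 0;0 0 0 0 0 0")

```text
t: 5.63
ee_pos: [459.4, 325.9, 77.8]
ee_rot: [-0.0, 0.561, 0.828, 0.0]
contact_force: [3.0, 1.9, -5.4]
grip_width: 15.7
```

```bash
python3 -c "
from g import *
st();to((468-8.3,143.3+182.8,77.6))
for n in ('scene','top'):
  c=cap(n,n[0]+'3')
cv2.imwrite('pics/t3z.png',cv2.resize(load('t3')['image'][200:320,120:330],None,fx=3.7,fy=3.7,interpolation=cv2.INTER_CUBIC))
cv2.imwrite('pics/s3z.png',cv2.resize(load('s3')['image'][160:290,190:340],None,fx=5,fy=4.5,interpolation=cv2.INTER_CUBIC))"
```

```text
t 5.63 pos [459.4 325.9  77.8] xang 111.75 z [ 0.     0.001 -1.   ] F [ 3.   1.9 -5.4] M [ 0.49 -0.49 -0.06] w 15.7 q [-0.67  0.53 -0.05  1.9   0.04  0.72  1.2 ]
shift m [0.0001 0.0003 0.0002]
```

View pics/t3z.png

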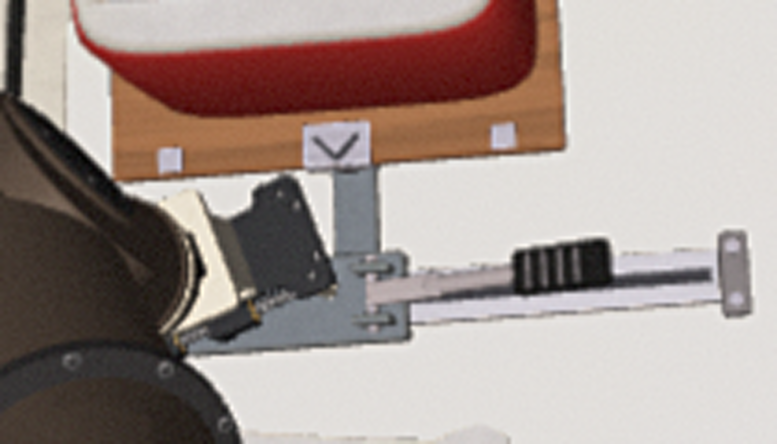

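View pics/s3z.png

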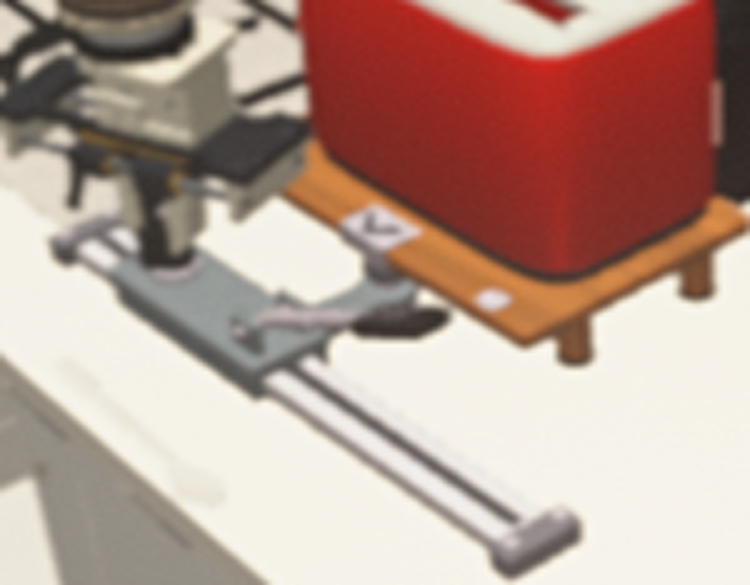

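```bash
python3 -c "
from g import *
a=load('t0');b=load('t3')
def pad(c,roi):
  im=c['image'].astype(int);mx=im.max(2)
  B=blobs(c,(mx<55).astype(np.uint8),roi,80); return B
pa=pad(a,(330,250,375,285));pb=pad(b,(250,255,295,285));print(pa,pb)
A=onz(a,*pa[0][0],123);Bq=onz(b,*pb[0][0],123);print(Bq-A)
T=lambda u,v:(125+(u+.5)/3-.5,215+(v+.5)/3-.5)
Q=lambda u,v:(120+(u+.5)/3.7-.5,200+(v+.5)/3.7-.5)
print(onz(b,*Q(410,340),37)-onz(a,*T(538,212),37))
d=railvec(0,1); 
sad=onz(a,286.81,235.22,36);pl=onz(b,210.6,238.7,67)
m=(load('t3')['image'].astype(int)); 
print((pl-sad)[:2]@d)
for c,n in((a,'t0'),(b,'t3')):
  im=c['image'].astype(int);mx=im.max(2);w=(mx>158)&(im[...,0]>=im[...,2])
  r=[(x[0],x[1]) for x in blobs(c,w.astype(np.uint8),(150,228,270,250),20)];print(r)
  for ce,s in r: print(onz(c,*ce,67).round(1), onz(c,s[0]+s[2]/2-.5,s[1]+s[3]/2-.5,67).round(1))
# arm edges, rows
for c,row,lo,hi in((a,252,270,305),(b,257,205,228)): print(c['image'][row,lo:hi].max(1))
"
```

```text
[(array([351.82, 266.25]), [338, 259, 28, 15, 241], ((351.1100158691406, 266.2699890136719), (11.596552848815918, 27.29432487487793), 81.8698959350586))] [(array([272.67, 272.39]), [259, 265, 27, 15, 220], ((271.5445556640625, 271.9455261230469), (12.139453887939453, 26.169479370117188), 84.2894058227539))]
[ -9.42903628 181.21498743   0.        ]
[-10.60483407 179.93370628   0.        ]
183.51821715467963
[(array([210.55, 238.16]), [202, 233, 18, 12, 148]), (array([255.38, 236.35]), [253, 234, 6, 6, 34]), (array([165.62, 242.65]), [163, 240, 6, 6, 34])]
[562.8 247.   67. ] [561.9 247.1  67. ]
[564.3 137.9  67. ] [563.9 137.6  67. ]
[554.6 356.5  67. ] [555.  356.8  67. ]
[(array([210.62, 238.35]), [202, 233, 18, 12, 157]), (array([255.38, 236.35]), [253, 234, 6, 6, 34]), (array([165.62, 242.65]), [163, 240, 6, 6, 34])]
[562.3 246.8  67. ] [561.9 247.1  67. ]
[564.3 137.9  67. ] [563.9 137.6  67. ]
[554.6 356.5  67. ] [555.  356.8  67. ]
[204 205 205 204 205 204 207 204 206 207 209 211 189 114 119 122 119 117
 121 122 120 120 121 113 124 208 209 207 203 208 204 205 203 204 205]
[235 228 228 228 229 149 132 131 137 135 130 134 134 137 136 135 114 151
 235 229 227 223 225]
```

send_rows(motion="0.0014 0.0005 0 0 0 0;0 0 0 0 0 0;0 0 0 0 0 6.5;0 0 0 0 0 6.5;0 0 0 0 0 6.5;0 0 0 0 0 6.5;0 0 0 0 0 6.5;0 0 0 0 0 6.5;0 0 0 0 0 6.5;0 0 0 0 0 6.5")

```text
t: 6.57
ee_pos: [459.5, 326.9, 77.9]
ee_rot: [0.0, 0.869, 0.496, 0.0]
contact_force: [3.6, 0.3, -4.9]
grip_width: 15.8
```

```bash
python3 -c "
from g import *
st()"
```

```text
t 6.57 pos [459.5 326.9  77.9] xang 59.42 z [ 0.001  0.    -1.   ] F [ 3.6  0.3 -4.9] M [-0.01 -0.73  0.24] w 15.8 q [-0.86  0.53  0.2   1.91 -0.15  0.71  0.47]
```

send_rows(motion="0 0 0 0 0 1.5;0 0 0 0 0 1.5;0 0 0 0 0 0;0 0 0 0 0 0;0 0 0 0 0 0")

```text
t: 6.98
ee_pos: [459.4, 327.0, 77.9]
ee_rot: [0.0, 0.879, 0.476, 0.0]
contact_force: [5.2, -2.2, -2.6]
grip_width: 15.5
```

```bash
python3 -c "
from g import *
st()"
```

```text
t 6.98 pos [459.4 327.   77.9] xang 56.86 z [ 0.  0. -1.] F [ 5.2 -2.2 -2.6] M [-0.37 -0.97  0.57] w 15.5 q [-0.86  0.53  0.21  1.91 -0.16  0.71  0.43]
```

send_rows(motion="0 0 0 0 0 -1.2;0 0 0 0 0 0;0 0 0 0 0 0;0 0 0 0 0 0;0 0 -0.02 0 0 0;0 0 -0.04 0 0 0;0 0 -0.04 0 0 0;0 0 -0.04 0 0 0;0 0 -0.03 0 0 0", grip=-0.4)

```text
t: 7.73
ee_pos: [459.3, 327.5, 251.1]
ee_rot: [-0.0, 0.875, 0.484, 0.001]
contact_force: [1.7, 0.0, -0.2]
grip_width: 63.9
```

send_rows(motion="-0.02 -0.025 0 0 0 0;-0.02 -0.03 0 0 0 0;-0.02 -0.03 0 0 0 0;-0.02 -0.03 0 0 0 0;-0.02 -0.03 0 0 0 0;0 0 0 0 0 0")

```text
t: 8.23
ee_pos: [276.6, 319.0, 247.5]
ee_rot: [-0.001, 0.873, 0.487, -0.002]
contact_force: [-0.4, -0.1, 0.2]
grip_width: 63.9
```

```bash
python3 -c "
from g import *
st()
for n in ('scene','top'):
  c=cap(n,n[0]+'4')
cv2.imwrite('pics/t4z.png',cv2.resize(load('t4')['image'][200:320,120:330],None,fx=3.7,fy=3.7,interpolation=cv2.INTER_CUBIC))
cv2.imwrite('pics/s4z.png',cv2.resize(load('s4')['image'][160:290,190:340],None,fx=5,fy=4.5,interpolation=cv2.INTER_CUBIC))"
```

```text
t 8.23 pos [276.6 319.  247.5] xang 58.28 z [-0.004 -0.001 -1.   ] F [-0.4 -0.1  0.2] M [-0.01  0.08  0.04] w 63.9 q [-1.13  0.09  0.17  2.04 -0.02  1.02  0.06]
```

View pics/t4z.png

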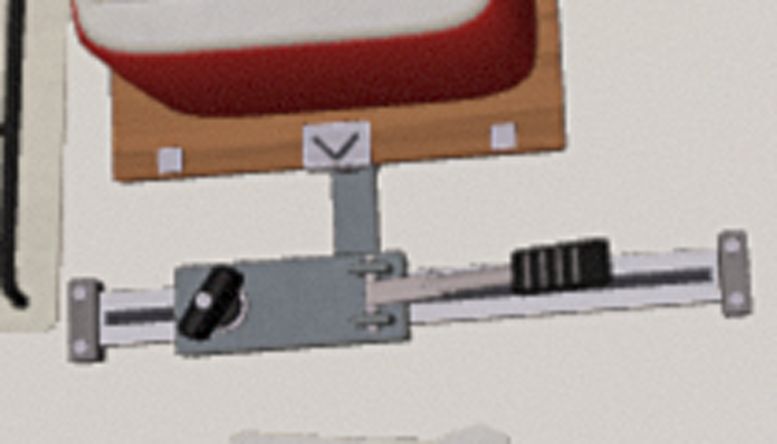

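View pics/s4z.png

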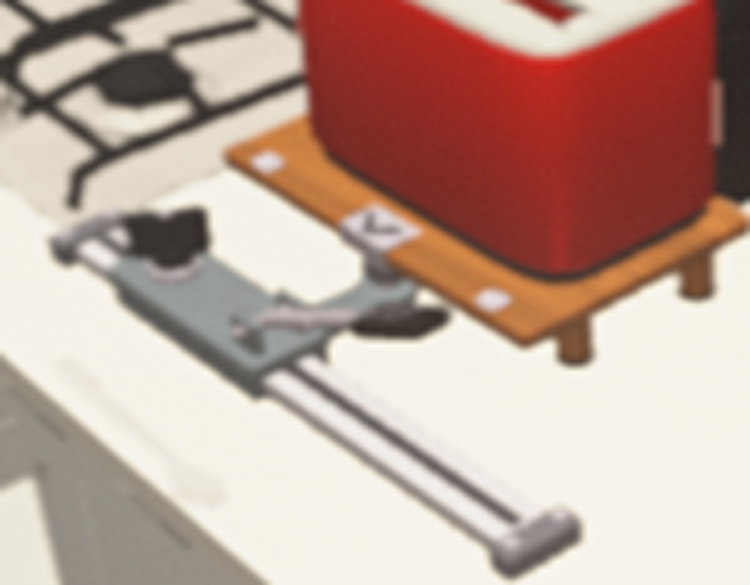

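```bash
python3 -c "
from g import *
a=load('t0');b=load('t4')
r=[]
for c,roi,roip in((a,(244,262,264,290),(330,250,375,285)),(b,(165,265,188,295),(250,255,295,285))):
  im=c['image'].astype(int);mx=im.max(2)
  k=blobs(c,(mx<60).astype(np.uint8),roi,60);p=blobs(c,(mx<55).astype(np.uint8),roip,80)
  w=blobs(c,(mx>140).astype(np.uint8),(roi[0]+4,roi[1]+5,roi[2]-4,roi[3]-5),3)
  print(k,p,[x[0] for x in w])
  m=np.zeros(mx.shape,np.uint8);m[roi[1]:roi[3],roi[0]:roi[2]]=(mx<60)[roi[1]:roi[3],roi[0]:roi[2]]
  ys,xs=np.nonzero(m);q=np.array([onz(c,x,y,86)[:2] for x,y in zip(xs,ys)])
  rr=cv2.minAreaRect(q.astype(np.float32));print(rr)
  r.append((np.array(rr[0]),onz(c,*p[0][2][0],123)[:2]))
d=railvec(0,1)
for i in(0,1): print((r[1][i]-r[0][i])@d)
# dots
T=lambda u,v:(125+(u+.5)/3-.5,215+(v+.5)/3-.5)
Q=lambda u,v:(120+(u+.5)/3.7-.5,200+(v+.5)/3.7-.5)
print((onz(b,*Q(203,300),86)-onz(a,252,275,86))[:2]@d)
P=onz(b,*pbc,123) if 0 else r[1][1]; print('handle pad',P)
"
```

```text
[(array([253.56, 276.27]), [245, 266, 16, 21, 169], ((254.1000213623047, 276.3000183105469), (11.180339813232422, 21.0190372467041), 26.56505012512207))] [(array([351.82, 266.25]), [338, 259, 28, 15, 241], ((351.1100158691406, 266.2699890136719), (11.596552848815918, 27.29432487487793), 81.8698959350586))] [array([252., 275.])]
((465.367431640625, 138.9206085205078), (26.625308990478516, 49.25777053833008), 62.320899963378906)
[(array([177.41, 281.92]), [168, 272, 18, 20, 197], ((177.83706665039062, 282.460693359375), (12.083977699279785, 22.153955459594727), 32.0053825378418))] [(array([272.36, 272.47]), [258, 265, 28, 15, 237], ((271.0369873046875, 272.10137939453125), (12.248120307922363, 27.16570281982422), 83.9909896850586))] [array([174.88, 270.38]), array([174.5, 280.5])]
((456.7100524902344, 321.5144958496094), (31.61652374267578, 52.31629180908203), 42.434303283691406)
182.79864425308378
183.5277747409098
183.62279552425136
handle pad [470.11406578  95.33843844]
```

```bash
python3 -c "
from g import *
to((470,88,190),92.6)"
```

```text
shift m [-0.0973  0.2822  0.0578]
turn [-2.000e-02 -4.000e-02 -3.448e+01]
```

send_rows(motion="-0.0108 0.0313 0 0 0 0;-0.0108 0.0313 0 0 0 0;-0.0108 0.0313 0 0 0 0;-0.0108 0.0313 0 0 0 0;-0.0108 0.0313 0 0 0 0;-0.0108 0.0313 0 0 0 0;-0.0108 0.0313 0 0 0 0;-0.0108 0.0313 0 0 0 0;-0.0108 0.0313 0 0 0 0", grip=1)

```text
t: 9.08
ee_pos: [472.1, 85.1, 247.9]
ee_rot: [0.0, 0.875, 0.484, 0.0]
contact_force: [1.3, 1.1, 0.7]
grip_width: 9.1
```

send_rows(motion="0 0 0 0 0 -6.9;0 0 0.012 0 0 -6.9;0 0 0.015 0 0 -6.9;0 0 0.015 0 0 -6.9;0 0 0.015 0 0 -6.9;0 0 0 0 0 0")

```text
t: 9.58
ee_pos: [469.8, 86.2, 188.4]
ee_rot: [-0.001, 0.69, 0.724, -0.002]
contact_force: [-0.0, 0.5, -0.3]
grip_width: 0.3
```

```bash
python3 -c "
from g import *
st();to((470,88,165),92.6)
c=cap('scene','s5');cv2.imwrite('pics/s5z.png',cv2.resize(c['image'][160:290,190:340],None,fx=5,fy=4.5,interpolation=cv2.INTER_CUBIC))"
```

```text
t 9.58 pos [469.8  86.2 188.4] xang 92.69 z [-0.003 -0.002 -1.   ] F [-0.   0.5 -0.3] M [ 0.04  0.07 -0.08] w 0.3 q [-0.57  0.26  0.34  2.01 -0.11  0.89  1.45]
shift m [0.0018 0.0004 0.0234]
turn [-0.2   0.1   0.09]
```

View pics/s5z.png

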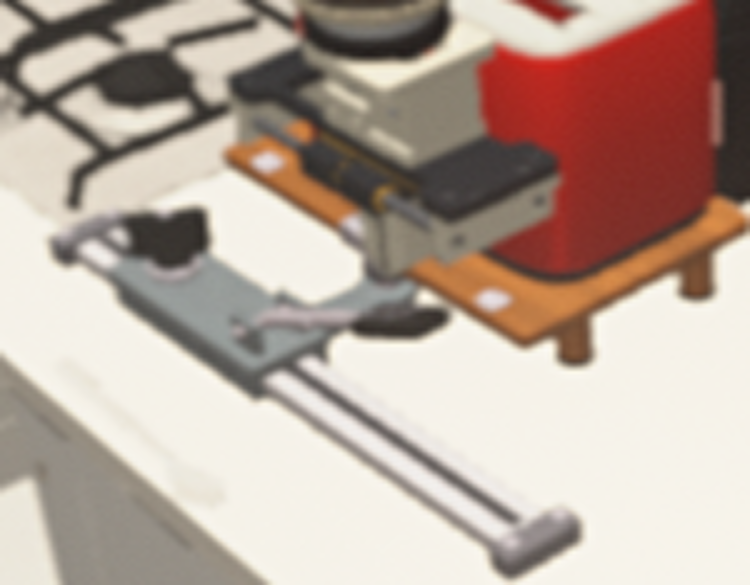

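send_rows(motion="0.001 0 0.01 0 0 0;0 0 0.01 0 0 0;0 0 0.01 0 0 0;0 0 0.008 0 0 0;0 0 0.008 0 0 0;0 0 0.008 0 0 0;0 0 0 0 0 0")

```text
t: 10.22
ee_pos: [470.0, 88.6, 135.5]
ee_rot: [-0.0, 0.692, 0.722, -0.0]
contact_force: [0.3, 2.8, 2.4]
grip_width: 0.4
```

```bash
python3 -c "
from g import *
st()"
```

```text
t 10.22 pos [470.   88.6 135.5] xang 92.44 z [-0.001 -0.    -1.   ] F [0.3 2.8 2.4] M [0.52 0.   0.02] w 0.4 q [-0.55  0.34  0.32  2.07 -0.15  0.76  1.48]
```

Contact at the pad (z force 2.4 N). Press on.

send_rows(motion="0 0 0.006 0 0 0;0 0 0.006 0 0 0;0 0 0.006 0 0 0;0 0 0.006 0 0 0;0 0 0.006 0 0 0;0 0 0.006 0 0 0;0 0 0.006 0 0 0;0 0 0.006 0 0 0;0 0 0 0 0 0")

```text
t: 10.97
ee_pos: [471.1, 87.5, 88.4]
ee_rot: [0.001, 0.692, 0.722, 0.0]
contact_force: [-0.0, -3.8, 7.9]
grip_width: 0.7
```

```bash
python3 -c "
from g import *
st()"
```

```text
t 10.97 pos [471.1  87.5  88.4] xang 92.38 z [ 0.001 -0.001 -1.   ] F [-0.  -3.8  7.9] M [-0.87 -0.06 -0.  ] w 0.7 q [-0.52  0.41  0.29  2.11 -0.19  0.64  1.52]
```

send_rows(motion="0 0 0.004 0 0 0;0 0 0.004 0 0 0;0 0 0.003 0 0 0;0 0 0.002 0 0 0;0 0 0 0 0 0;0 0 0 0 0 0")

```text
t: 11.47
ee_pos: [471.1, 87.0, 76.1]
ee_rot: [0.001, 0.692, 0.721, 0.0]
contact_force: [0.1, -6.3, 8.4]
grip_width: 0.0
```

```bash
python3 -c "
from g import *
st()
c=cap('scene','s6');cv2.imwrite('pics/s6z.png',cv2.resize(c['image'][160:290,190:340],None,fx=5,fy=4.5,interpolation=cv2.INTER_CUBIC))"
```

```text
t 11.47 pos [471.1  87.   76.1] xang 92.35 z [ 0.001 -0.001 -1.   ] F [ 0.1 -6.3  8.4] M [-1.41  0.    0.03] w 0.0 q [-0.51  0.43  0.28  2.12 -0.2   0.61  1.53]
```

View pics/s6z.png

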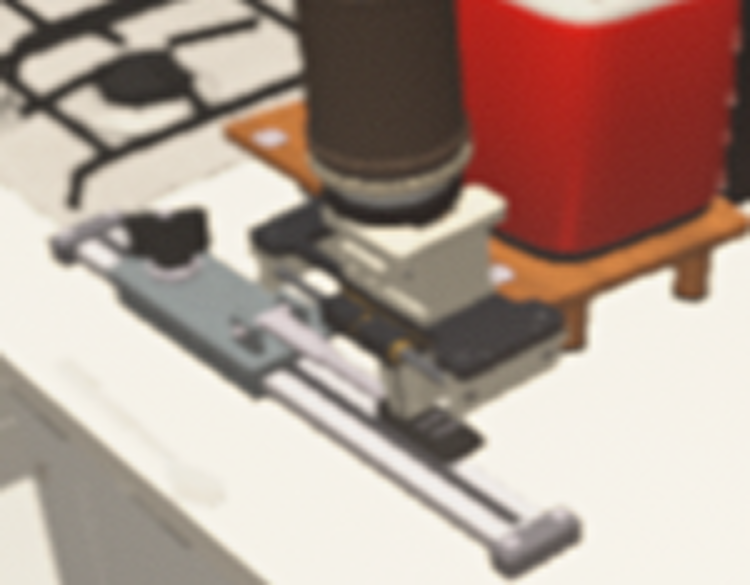

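send_rows(motion="0 0 0.002 0 0 0;0 0 0.001 0 0 0;0 0 0 0 0 0;0 0 0 0 0 0;0 0 0 0 0 0;0 0 0 0 0 0")

```text
t: 12.02
ee_pos: [471.3, 87.0, 74.5]
ee_rot: [0.001, 0.693, 0.721, 0.001]
contact_force: [-5.4, -8.1, 32.7]
grip_width: 0.0
```

```bash
python3 -c "
from g import *
st()
for n in ('scene','top'):
  c=cap(n,n[0]+'7')
cv2.imwrite('pics/s7z.png',cv2.resize(load('s7')['image'][120:290,190:360],None,fx=4,fy=3.5,interpolation=cv2.INTER_CUBIC))"
```

```text
t 12.02 pos [471.3  87.   74.5] xang 92.33 z [ 0.002 -0.    -1.   ] F [-5.4 -8.1 32.7] M [-1.67  1.33  0.01] w 0.0 q [-0.51  0.44  0.28  2.12 -0.21  0.6   1.53]
```

View pics/s7z.png

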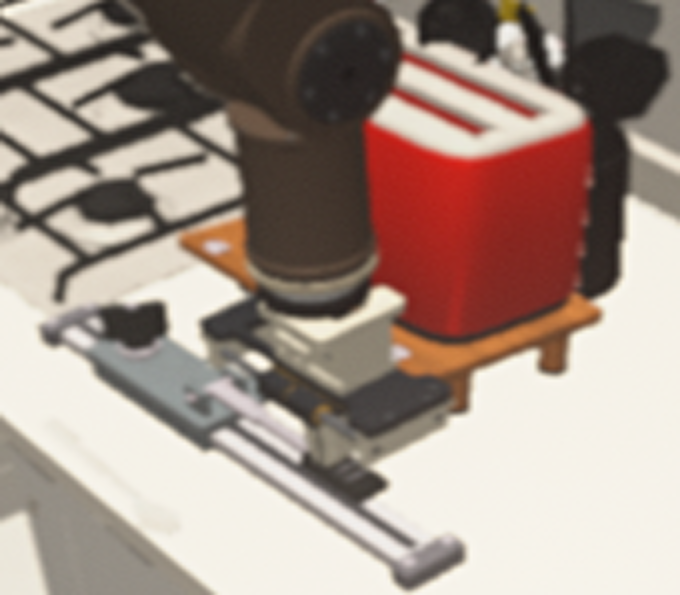

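View pics/t7.png

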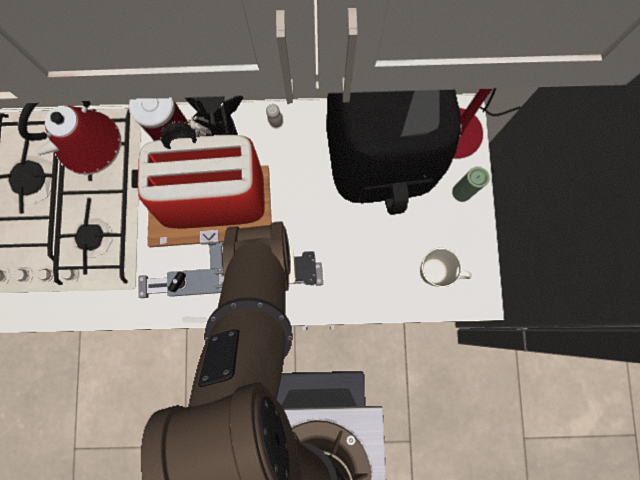

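send_rows(motion="0 0 -0.001 0 0 0;0 0 0 0 0 0;0 0 0 0 0 0;0 0 0 0 0 0")

```text
t: 12.45
ee_pos: [471.2, 87.0, 75.1]
ee_rot: [0.001, 0.693, 0.721, 0.001]
contact_force: [-4.0, -7.0, 23.7]
grip_width: 0.6
```

```bash
python3 -c "
from g import *
st()
for n in ('scene','top'): cap(n,n[0]+'8')
a=load('s4');b=load('s8')
cv2.imwrite('pics/cmp.png',np.hstack([cv2.resize(x['image'][205:255,285:335],None,fx=8,fy=8,interpolation=cv2.INTER_CUBIC) for x in(a,b)]))
for n in('t4','t8'):
  c=load(n);im=c['image'].astype(int);mx=im.max(2)
  print(blobs(c,(mx<60).astype(np.uint8),(165,265,188,295),60)[0][:2])
  w=(mx>158)&(im[...,0]>=im[...,2]);print([x[0] for x in blobs(c,w.astype(np.uint8),(150,228,222,250),20)])
"
```

```text
t 12.45 pos [471.2  87.   75.1] xang 92.33 z [ 0.002 -0.    -1.   ] F [-4.  -7.  23.7] M [-1.57  0.86  0.03] w 0.6 q [-0.51  0.44  0.28  2.12 -0.21  0.61  1.53]
(array([177.41, 281.92]), [168, 272, 18, 20, 197])
[array([210.58, 238.22]), array([165.57, 242.57])]
(array([177.4 , 281.94]), [168, 272, 18, 20, 192])
[array([208.28, 235.78]), array([162.62, 240.23])]
```

View pics/cmp.png

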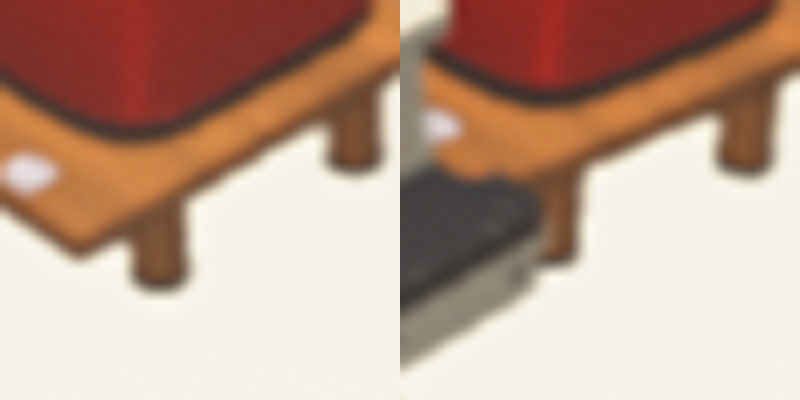

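```bash
python3 -c "
from g import *
b=load('s8');t=load('t8')
f=np.r_[np.array([560,247])+railvec(45,-125),0]
p0=proj(b,f);print(f,p0)
for h in(5,8,10,12,14): print(h,proj(b,f+[0,0,h])-p0, proj(b,f+[-2,0,h])-p0)
# plate height: t8 position + offset
for z in(67,77,82,85,88): print(z,onz(t,208.28,235.78,z).round(1),onz(t,162.62,240.23,z).round(1))
"
```

```text
[610.62404916 124.17001324   0.        ] [303.35550451 238.71314988]
5 [-0.05238588 -1.26484401] [-0.56147472 -0.98921981]
8 [-0.08391065 -2.02614432] [-0.59362378 -1.75063835]
10 [-0.10496611 -2.53467843] [-0.61509613 -2.25925228]
12 [-0.1260528  -3.04401475] [-0.63660025 -2.76866921]
14 [-0.14717077 -3.55415477] [-0.65813621 -3.27889065]
67 [568.8 252.6  67. ] [560.8 364.   67. ]
77 [566.9 250.4  77. ] [559.  360.9  77. ]
82 [566.  249.3  82. ] [558.1 359.3  82. ]
85 [565.5 248.6  85. ] [557.6 358.4  85. ]
88 [564.9 248.   88. ] [557.  357.4  88. ]
```

```bash
python3 -c "
from g import *
st();print(bot.job_done());st()"
```

```text
t 12.55 pos [471.2  87.   75.1] xang 92.34 z [ 0.002 -0.    -1.   ] F [-3.2 -7.  24.8] M [-1.56  0.85 -0.01] w 0.6 q [-0.51  0.44  0.28  2.12 -0.21  0.61  1.53]
the job is handed in; nothing more can be done
None
the job is handed in; nothing more can be done
```

I raised the front of the stand with the jack and handed the job in at about 12.6 s, with the closed fingertips still holding the handle down. Handing in gave no verdict.

- **Knob and carriage:** I turned the knob about 1.1 rad loose and slid the carriage about 183.5 mm by the gripped knob. I then turned the knob back to its stop, where it met about 0.57 N m, and let it go.
- **Saddle under the pad:** the needed travel measured 183.5 mm. The travel measured after clamping was 182.8–183.6 mm. With the stand lifted, the lift-pad plate was about 1.6 mm off its starting line along the rail, and the knob had not moved in the image.
- **Handle:** it is down at its stop, with the fingertips about 58 mm above the worktop. The fingers press on it with about 24 N, after I backed off from 33 N.
- **Front feet:** the front right foot measured about 12–13 mm up, in one camera view only. The front left foot was hidden by the arm, so I did not measure it.
- **Stand and bystanders:** the gripper body stays an estimated 35 mm or more from the board's front edge. The mug, candle and spoon appear unmoved by eye in the last top picture; I did not measure them.

Two checks were weaker. Two-view heights came out 3–9 mm below the stated ones, so I used the top view with the stated heights for the positions along the rail. The bar angle of the clamped knob was not clear in the top view because of parallax, so "tight" rests on the tool angle and the torque at the stop.

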